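# Fit the granulator knife in its holder

## Robot

A 7-joint arm with a two-finger parallel gripper is mounted at the origin on the work surface. World frame = base frame: x ahead of the robot, y to its left, z up, the work surface at z = 0. Lengths are in m, angles in rad, forces in N, time in s.
With the tool pointing down it reaches from about 0.4 to 0.85 m from the base axis. Payload 10.4 kg.
Tool frame: the origin (TCP) lies between the finger pads; the fingertips stand ahead of it and the grasp point (between the pads) lies 5 mm behind it (manip.tip_extent is the z of the fingertips in the tool frame, in m); z points along the fingers, y is the line along which they close (so a half turn about z gives the same grasp; the last joint's range is limited). The gripper opens to 85 mm and grips with 20 to 120 N. Pads are 22 mm wide; open, the fingers measure 114 mm over their backs; the gripper's body (76 mm by 85 mm) begins 54 mm behind the grasp point. The pads swing forward as they close: fully open they stand 13 mm farther back than shut.
Start: joints at [1.111, 0.332, -0.065, 1.46, 0.022, 1.35, -0.088], TCP at [0.264, -0.566, 0.245] pointing down, gripper open.
Joint ranges: [-2.6, 2.6], [-0.5, 2.12], [-1.47, 1.34], [0.16, 2.42], [-1.27, 4.41], [0.06, 2.06], [-2.6, 2.6]. Speed limits (rad/s): [2.22, 2.22, 2.79, 2.79, 3.14, 3.14, 3.14].

## Interface

Orientations are given as a unit quaternion [x, y, z, w].
In Python, from workcell import status, viewer, manip gives the robot as it stands.
- The arm moves only by the tool play_rows, never from a script. Its argument "plan" is one flat list of numbers, 7 for each row, row after row: the turn, a rotation vector about the tool's x, y, z in degrees, then the shift along the tool's x, y, z in m, then the opening, from 0 (shut) to 1 (fully open). In form: [ax, ay, az, dx, dy, dz, grip, ax, ay, az, dx, dy, dz, grip, ...]. A call has 1 to 20 rows; each row is the pose to reach, as a shift and turn from the pose commanded when the call began, along the tool's axes at that moment; what a row does not reach only later rows make up. A row lasts 1/8 s, in which the tool goes at most 62.5 mm and 10.7 degrees, less where a joint would pass 70% of its speed; a pose out of reach is approached as far as the arm can. A call with a gripper value outside its range is refused whole. The fingers move at their own pace and stop on an object; "squeeze" is the grip in N (left out, the last holds). Time passes only in rows, so rows that repeat a pose let the fingers close. It gives the time, the measured TCP pose, the force, the opening and the grip force at its end, in the units of the state.
- status.get_obs(): the state, without advancing time (a new reading comes with each control period).
- viewer.camera(name): name is "scene" or "top" or "wrist"; returns the picture (480x640x3 uint8, red, green, blue); there is no depth.
- viewer.camera_model(name): a dict with "fx", "fy", "cx", "cy" (pixels), "D" ([k1, k2, p1, p2, k3] as OpenCV has them; the pictures are not rectified), "R" (3x3) and "t" (3): a world point X has camera coordinates R X + t. Camera axes: x right, y down, z forward; pixel columns grow to the right and rows downward; lengths in m; the calibration is good to about 2 mm. A picture is of the moment at which its call begins: read the wrist's pose just before it. camera_model takes no time and is no camera call; for the wrist camera it gives the pose at the moment of the call.
- manip.hand_in(): hands the job in; it is judged then, once.
The state is a dict: "clock": time; "joint_pos": joint angles; "joint_velocities": joint speeds; "tau": joint torques, N m; "position": TCP position; "ee_rot": TCP orientation; "ft_force": force on the tool from outside, world axes, zero at the start; "torque": the same for the moment, N m; "grip_width": opening from 0.0 (shut) to 1.0 (fully open); "grasp_force": force on a finger pad.
Only numpy, scipy, OpenCV 4.12 (cv2) and the standard library are available. Lean on these libraries where they do the work, as an engineer would, in place of code of your own. Each camera call takes 0.05 s, during which the arm holds its last target. There are 200 camera calls.

## Task

Lay the granulator's steel knife flat on the black cradle of its holder with its notch around the brass locating pin, then slide it gently along, by feel, until the bottom of the notch bears on the pin. Then close the red-handled clamp right down so that its tongue drops behind the knife's plain end and locks it in; never ram or squash the knife against the holder, leave the other things on the bench where they are, and let go.

Things in the scene. Friction and masses are not known exactly. Their poses are not given: they have to be found in the camera images.
- blade_mid (a point): Centre (half-way up) of the steel knife, a flat bar 100 mm long (its x), 40 mm wide (its y), 8 mm thick (its z), about 230 g, loose and lying flat on the bench at the start. Its +x end has an open notch 12 mm wide and 30 mm deep in the middle of its width; the other end is plain.
- notch_root (a point): Middle of the bottom of the knife's notch, half-way up its thickness: 20 mm from the knife's centre along its x; the notch opens to the knife's +x end, at 50 mm.
- holder: Knife holder, fixed: blue base 250 x 100 x 18 mm with rails, and on it a black cradle that carries seat, pin and clamp. Origin: seat's middle at bench height; x runs along the seat from clamp (-x) to pin (+x), z up. The cradle was locked up to 10 mm either way along x from the nominal places told here (all three shifted alike); this is not measured: find it by feel.
- seat (a point): Where the knife's centre comes when home (nominal: 54 mm above the holder's origin), knife's x along the holder's x. The seat is flat, 30 mm wide (y), from x = -45 to +55 mm, its top 50 mm above the bench; the knife overhangs it by 5 mm each side. Beside it nothing stands higher than 28 mm, so fingers may hang down there.
- pin (a point): Nominal place of the brass locating pin at seat height: x = 24 mm, y = 0 in the holder's frame (real pin up to 10 mm off along x). The pin is 8 mm in diameter and rises 14 mm above the seat.
- hinge (a point): Nominal clamp hinge axis, parallel to the holder's y: x = -110 mm, z = 58 mm. Shut, the clamp's tongue reaches 7 mm below the knife's top, 2 mm clear of its plain end if the knife is on the pin; otherwise it lands on top of the knife.
- clamp (a joint): Angle of the clamp arm above level: 0 shut, at its stop (arm along the holder's +x), 1.5 rad at the other stop; starts wide open. Stiff hinge (0.12 N m), stays where left. Red handle: a bar 12 mm thick, 50 mm long parallel to y, 50 mm out along the arm and 14.5 mm above its line; shut, its centre is 72.5 mm above the bench. It can be pinched by its ends from above, and turns between the fingers.
- driver_grip (a point): The handle of a loose screwdriver with an orange handle, 170 mm long, to be left alone.
- brush_grip (a point): The handle of a loose blue brush, 180 mm long, to be left alone.
- spool_mid (a point): Middle of a small clear reel of grey filament lying flat, 120 mm across, 50 mm tall; loose, to be left alone.
- bottle_mid (a point): Middle of a bottle with a red cap, 56 mm across, 130 mm tall; loose, to be left alone.
- cup_mid (a point): Middle of a yellow cup, 68 mm across, 60 mm tall; loose, to be left alone.
- gear_mid (a point): Middle of an orange printed gear wheel, 56 mm across, 24 mm tall; loose, to be left alone.
Not all that is in view belongs to the job. There is more than one size of the part that bears blade_mid; the job needs the smaller.

How it is judged:
On the way:
1. the knife lies flat on the cradle's seat, its notch around the pin, while the clamp is still open (x of blade_mid in the frame of holder between -0.016 and 0.014 m and y of blade_mid in the frame of holder between -0.007 and 0.007 m and z of blade_mid in the frame of holder between 0.0515 and 0.0565 m and z of notch_root in the frame of holder between 0.0515 and 0.0565 m and y of notch_root in the frame of holder between -0.004 and 0.004 m and x of notch_root in the frame of holder above 0 m and angle between the x axis of blade_mid and the x axis of holder, either way round below 0.12 rad and value of joint clamp above 0.4 rad), for 0.2 s.
At the end, for the whole second after the job is handed in: Clamp shut (under 0.06 rad; only possible with the knife on the pin to about 2 mm); knife at rest, flat on the seat (height within 2.5 mm), notch around the pin (notch within 4 mm, centre within 7 mm of the centre-line; centre within 14 mm of nominal along it; within 0.12 rad) (x of blade_mid in the frame of holder between -0.014 and 0.014 m and y of blade_mid in the frame of holder between -0.007 and 0.007 m and z of blade_mid in the frame of holder between 0.0515 and 0.0565 m and z of notch_root in the frame of holder between 0.0515 and 0.0565 m and y of notch_root in the frame of holder between -0.004 and 0.004 m and x of notch_root in the frame of holder above 0 m and angle between the x axis of blade_mid and the x axis of holder, either way round below 0.12 rad and value of joint clamp below 0.06 rad and linear speed of blade below 0.01 m/s); the robot touches nothing.
It fails at once if the knife is rammed or squashed against the holder, or dropped on it, with more than 24 N (contact force between blade and holder above 24 N).
It fails at once if one of the other loose things is moved by more than 30 mm (distance of any of spool_mid, bottle_mid, cup_mid, gear_mid, driver_grip, brush_grip from where it was at the start of the episode above 0.03 m).
It also fails if it takes over 61 s, if anything falls off the work surface, if the arm or the gripper's body presses on something with over 40 N, if the wrist force passes 120 N, or if a joint passes its speed limit or range.

## Working session

There is one attempt and no reset: what is moved stays moved. The work goes in short steps, Python scripts to look and compute and a tool call to move; the robot and the scene stay as the last step left them, time stands still between calls to the robot, and variables do not carry over. Pictures are saved under pics/ and viewed, at most 10 in all, crops included, and the job is handed in when it is done.

Besides the shell and the picture viewer there is one more tool, called after "Request:" as name(argument=value, ...) on one line, values as JSON. play_rows: Moves the arm, as the interface text tells. Its arguments: {"type":"object","properties":{"plan":{"type":"array","items":{"type":"number"}},"squeeze":{"type":"number"}},"required":["plan"]}

```bash
mkdir -p pics; ls; python3 - <<'E'
from workcell import status, viewer, manip
import cv2,numpy as np
o=status.get_obs();print({k:np.round(v,3) for k,v in o.items()},manip.tip_extent)
for n in["scene","top"]:
    cv2.imwrite(f"pics/{n}0.png",viewer.camera(n)[:,:,::-1]);m=viewer.camera_model(n);print(n,m)
E
```

```text
pics
{'clock': np.float64(0.0), 'joint_pos': array([ 1.111,  0.333, -0.065,  1.461,  0.022,  1.35 , -0.089]), 'joint_velocities': array([-0.001, -0.   ,  0.   , -0.001,  0.001, -0.002,  0.   ]), 'tau': array([-1.0000e-03, -6.2544e+01,  4.9000e-02, -3.9161e+01,  1.6000e-02,
        1.0000e-02, -0.0000e+00]), 'position': array([ 0.264, -0.566,  0.245]), 'ee_rot': array([ 0.976,  0.217, -0.   , -0.001]), 'ft_force': array([ 0.158, -0.383, -1.171]), 'torque': array([ 0.009, -0.009,  0.071]), 'grasp_force': np.float64(0.0), 'grip_width': np.float64(0.996)} 0.014
scene {'fx': 548.5519072099715, 'fy': 548.5519072099715, 'cx': 315.37399946767044, 'cy': 246.47973371351404, 'D': array([-0.10528059,  0.        ,  0.        ,  0.        ,  0.        ]), 'R': array([[ 0.62451737,  0.78098963,  0.0057665 ],
       [ 0.64166149, -0.5088666 , -0.57386873],
       [-0.44525115,  0.36209113, -0.818927  ]]), 't': array([-0.26664737, -0.35941597,  1.86868411])}
top {'fx': 446.0115182427211, 'fy': 446.0115182427211, 'cx': 322.34085693649814, 'cy': 246.8836346385756, 'D': array([-0.04233762,  0.        ,  0.        ,  0.        ,  0.        ]), 'R': array([[ 0.02286266, -0.9995424 , -0.01980605],
       [-0.99589932, -0.02103582, -0.08798883],
       [ 0.08753193,  0.0217365 , -0.99592454]]), 't': array([-0.09998805,  0.58538221,  1.37678797])}
```

View pics/top0.png

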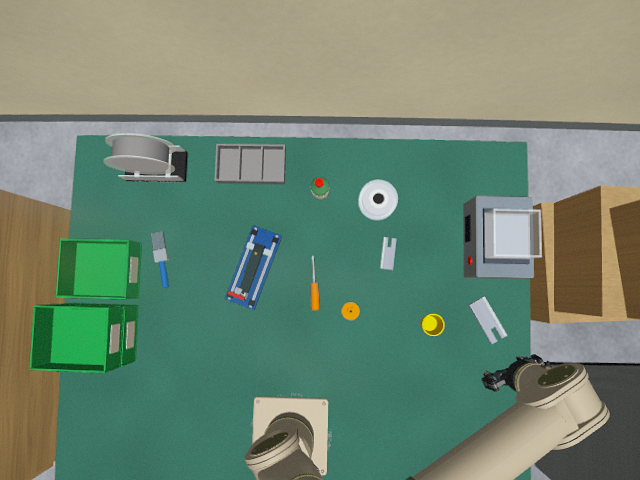

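View pics/scene0.png

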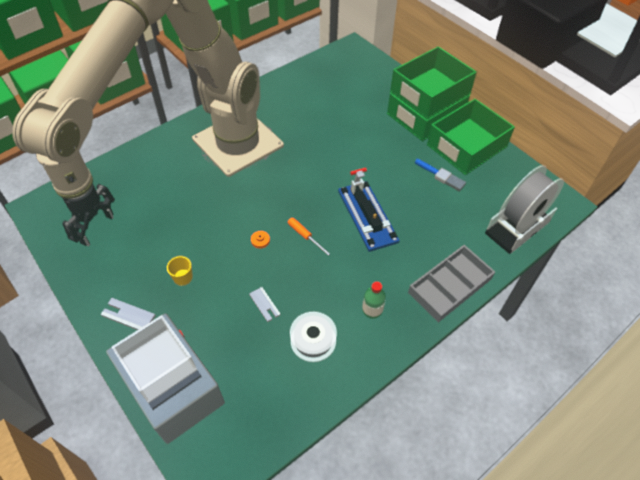

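The top view shows the small knife at about (388,253) with its notch pointing up. The large knife is at (488,320). The holder is at (254,268), with the red clamp handle at (237,295) and the pin toward the upper end. I'll measure these next.

```bash
cat > h.py <<'E'
from workcell import status, viewer, manip
import cv2,numpy as np
from scipy.spatial.transform import Rotation as Ro
def K(m): return np.array([[m['fx'],0,m['cx']],[0,m['fy'],m['cy']],[0,0,1]])
def cast(px,z,m):
    u=cv2.undistortPoints(np.array(px,float).reshape(-1,1,2),K(m),m['D'])[:,0]
    d=np.c_[u,np.ones(len(u))]@m['R']; c=-m['R'].T@m['t']
    return c+d*((z-c[2])/d[:,2])[:,None]
def proj(X,m):
    return cv2.projectPoints(np.array(X,float).reshape(-1,3),cv2.Rodrigues(m['R'])[0],m['t'],K(m),m['D'])[0][:,0]
def contours(mask,amin=30):
    return [c for c in cv2.findContours(mask.astype(np.uint8),cv2.RETR_EXTERNAL,cv2.CHAIN_APPROX_NONE)[0] if cv2.contourArea(c)>amin]
def rect(c,z,m):
    P=cast(c.reshape(-1,2),z,m)[:,:2]; r=cv2.minAreaRect((P*1000).astype(np.float32)); b=cv2.boxPoints(r)
    e=[b[1]-b[0],b[2]-b[1]]; e=max(e,key=np.linalg.norm); a=np.degrees(np.arctan2(e[1],e[0]))
    return np.round(r[0],1),np.round(r[1],1),round(float((a+90)%180-90),1)
def rel(goal_p,yaw):
    """tool-frame shift to a goal TCP point, and turn (deg rotvec) to tool-down with tool x at yaw (deg)"""
    o=status.get_obs();R=Ro.from_quat(o['ee_rot'])
    G=Ro.from_euler('z',yaw,degrees=True)*Ro.from_euler('x',180,degrees=True)
    return np.round(R.inv().apply(np.array(goal_p)-o['position']),4),np.round((R.inv()*G).as_rotvec(degrees=True),2)
E
python3 - <<'E'
from h import *
m=viewer.camera_model('top');im=cv2.imread('pics/top0.png');hsv=cv2.cvtColor(im,cv2.COLOR_BGR2HSV);H,S,V=cv2.split(hsv)
w=np.zeros(H.shape,bool);w[220:360,365:520]=1
for c in contours((S<70)&(V>120)&w,100): print('knife',rect(c,.008,m),cv2.boundingRect(c))
w[:]=0;w[215:320,215:295]=1
bl=((H>100)&(H<125)&(S>120)&w)
c=np.vstack(contours(bl,8)); print('holder',rect(cv2.convexHull(c),.018,m))
print('handle',[ (rect(c,.12,m),c.reshape(-1,2).mean(0)) for c in contours(((H<8)|(H>172))&(S>120)&w,5)])
o=status.get_obs();print('tool yaw x axis',Ro.from_quat(o['ee_rot']).as_matrix())
crop=cv2.resize(im[215:320,215:295],None,fx=5.5,fy=5.5,interpolation=cv2.INTER_CUBIC)
crop2=cv2.resize(im[215:320,360:440],None,fx=5.5,fy=5.5,interpolation=cv2.INTER_CUBIC)[:, :350]
cv2.imwrite('pics/crop.png',np.hstack([crop,crop2]))
E
```

```text
knife (array([ 370.7, -611.1]), array([141.7,  60. ]), 29.6) (469, 296, 38, 48)
knife (array([ 573.3, -294.3]), array([ 43. , 102.7]), -5.8) (380, 237, 17, 34)
knife (array([ 626.5, -658.1]), array([109.3, 124.9]), -0.5) (485, 220, 35, 39)
knife (array([ 595.8, -643. ]), array([136.9, 179.3]), -0.4) (476, 220, 44, 58)
holder (array([520. , 130.5]), array([ 99.9, 248.7]), -19.0)
handle [((array([432.9, 159.6]), array([50.3, 11. ]), 73.3), array([235.77142857, 295.11428571]))]
tool yaw x axis [[ 9.06087216e-01  4.23090590e-01 -5.56590711e-04]
 [ 4.23090955e-01 -9.06086513e-01  1.12870851e-03]
 [-2.67733855e-05 -1.25819685e-03 -9.99999208e-01]]
```

View pics/crop.png

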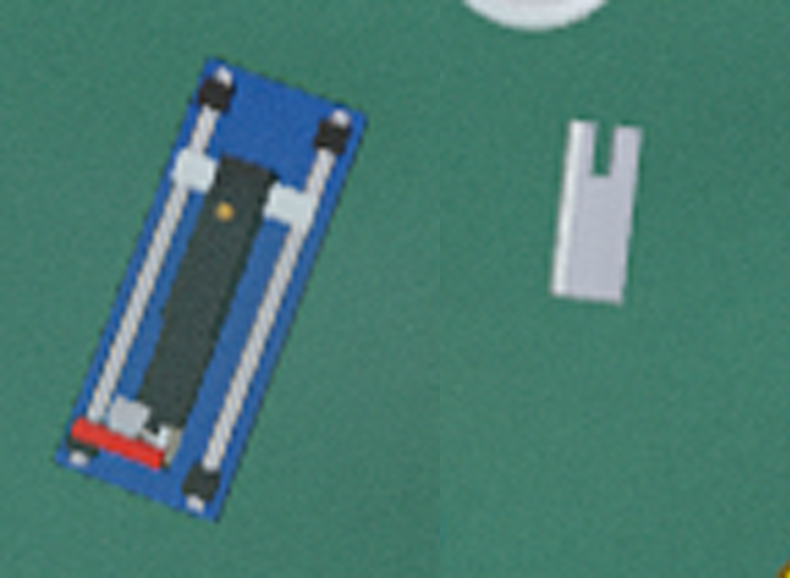

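The crop shows the brass pin at full-image pixel (255.9,253.2), the open clamp with its red handle at the lower end, and the small knife with its notch facing world +x. Next I'll work out the holder frame and the first move.

```bash
python3 - <<'E'
from h import *
m=viewer.camera_model('top');s=viewer.camera_model('scene')
a=np.radians(-19);ux=np.array([np.cos(a),np.sin(a)]);uy=np.array([-ux[1],ux[0]])
im=cv2.imread('pics/top0.png');hsv=cv2.cvtColor(im,cv2.COLOR_BGR2HSV);H,S,V=cv2.split(hsv)
w=np.zeros(H.shape,bool);w[245:262,245:268]=1
y,x=np.nonzero(w&(H>8)&(H<35)&(S>100)&(V>80));print(len(x),x.mean(),y.mean())
p=cast([[x.mean(),y.mean()]],.063,m)[0];h=cast([[235.8,295.1]],.113,m)[0]
b=np.array([.520,.1305])
for n,q in(('pin',p),('handle',h)): print(n,q,'in holder',(q[:2]-b)@ux,(q[:2]-b)@uy)
print(rel([.573,-.2945,.10],-5.8))
E
```

```text
6 255.5 253.0
pin [0.56094221 0.11650415 0.063     ] in holder 0.043268224354291784 9.614376148915667e-05
handle [0.43237296 0.16159615 0.113     ] in holder -0.09297690439025784 0.0008734121277458269
(array([ 0.3946, -0.1152,  0.1447]), array([-7.000e-02,  2.000e-02,  3.083e+01]))
```

Request:
play_rows(plan=[0,0,31,0.395,-0.115,0.145,1,0,0,31,0.395,-0.115,0.145,1,0,0,31,0.395,-0.115,0.145,1,0,0,31,0.395,-0.115,0.145,1,0,0,31,0.395,-0.115,0.145,1,0,0,31,0.395,-0.115,0.145,1,0,0,31,0.395,-0.115,0.145,1,0,0,31,0.395,-0.115,0.145,1,0,0,31,0.395,-0.115,0.145,1,0,0,31,0.395,-0.115,0.145,1,0,0,31,0.395,-0.115,0.145,1,0,0,31,0.395,-0.115,0.145,1])

```text
clock: 1.6
position: [0.5733, -0.2958, 0.1007]
ee_rot: [0.999, -0.053, 0.0, 0.0]
ft_force: [-0.4, -0.3, -0.0]
grip_width: 1.002
grasp_force: 0.0
```

```bash
python3 - <<'E'
from h import *
o=status.get_obs();m=viewer.camera_model('wrist');im=viewer.camera('wrist')[:,:,::-1].copy();cv2.imwrite('pics/w1.png',im)
print(o['clock'],o['position'],o['ft_force'])
hsv=cv2.cvtColor(im,cv2.COLOR_BGR2HSV);H,S,V=cv2.split(hsv)
for c in contours((S<60)&(V>110),1500): print(cv2.boundingRect(c),rect(c,.008,m))
E
```

```text
1.6 [ 0.57334384 -0.29581858  0.10071786] [-0.39340998 -0.32458887 -0.03644435]
(284, 168, 76, 170) (array([ 573. , -296.5]), array([ 40.9, 101. ]), -6.0)
(79, 0, 241, 70) (array([ 696.4, -247.4]), array([120.8,  32.9]), 82.9)
```

View pics/w1.png

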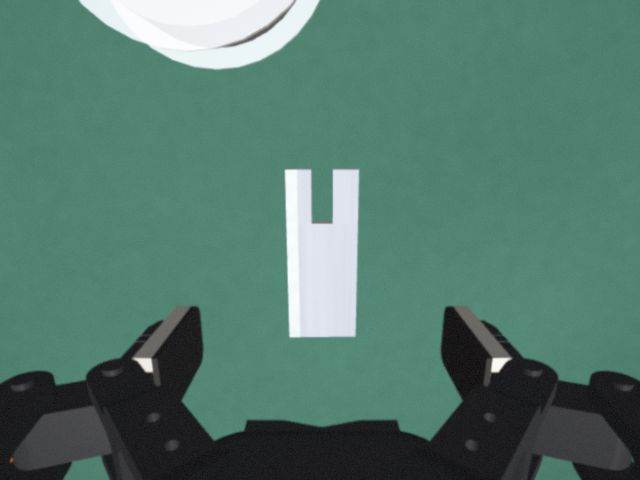

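The wrist view shows the knife centred under the gripper, at pixels (284–360,168–338), with its notch up. I'll descend and grip.

Request:
play_rows(plan=[0,0,0,0,0.0005,0.04,1,0,0,0,0,0.0005,0.07,1,0,0,0,0,0.0005,0.08,1,0,0,0,0,0.0005,0.084,1,0,0,0,0,0.0005,0.084,1,0,0,0,0,0.0005,0.084,0.35,0,0,0,0,0.0005,0.084,0.35,0,0,0,0,0.0005,0.084,0.35,0,0,0,0,0.0005,0.084,0.35,0,0,0,0,0.0005,0.084,0.35,0,0,0,0,0.0005,0.084,0.35,0,0,0,0,0.0005,0.084,0.35], squeeze=40)

```text
clock: 3.15
position: [0.574, -0.2958, 0.0171]
ee_rot: [0.999, -0.052, 0.0, 0.0]
ft_force: [-1.9, -0.4, 6.6]
grip_width: 0.449
grasp_force: 40.1
```

Request:
play_rows(plan=[0,0,0,0,0,-0.05,0.35,0,0,0,0,0,-0.103,0.35,0,0,3,-0.017,-0.08,-0.103,0.35,0,0,6,-0.032,-0.14,-0.103,0.35,0,0,9,-0.044,-0.2,-0.103,0.35,0,0,11,-0.056,-0.26,-0.103,0.35,0,0,13,-0.068,-0.32,-0.103,0.35,0,0,13,-0.08,-0.38,-0.103,0.35,0,0,13,-0.087,-0.416,-0.103,0.35,0,0,13,-0.087,-0.416,-0.103,0.35,0,0,13,-0.087,-0.416,-0.103,0.35])

```text
clock: 4.53
position: [0.5303, 0.1265, 0.119]
ee_rot: [0.986, -0.165, -0.0, 0.0]
ft_force: [0.0, -0.0, -3.2]
grip_width: 0.446
grasp_force: 41.4
```

```bash
python3 - <<'E'
from h import *
o=status.get_obs();m=viewer.camera_model('wrist');im=viewer.camera('wrist')[:,:,::-1].copy();cv2.imwrite('pics/w2.png',im)
print(o['clock'],o['position'],Ro.from_quat(o['ee_rot']).as_euler('xyz',degrees=True),o['ft_force'],o['grip_width'])
hsv=cv2.cvtColor(im,cv2.COLOR_BGR2HSV);H,S,V=cv2.split(hsv)
zt=o['position'][2]-.017+.008
R=Ro.from_quat(o['ee_rot'])
for c in contours((S<60)&(V>110),1500): print('grey',cv2.boundingRect(c),rect(c,zt,m))
for c in contours((H>12)&(H<32)&(S>110)&(V>90),15): 
  q=c.reshape(-1,2).mean(0); X=cast([q],.064,m)[0]; print('brass',q,cv2.contourArea(c),X,R.inv().apply(X-o['position']))
E
```

```text
4.525 [0.53028084 0.12651169 0.11898987] [ 1.79948001e+02  1.21049895e-02 -1.89813248e+01] [ 0.02435951 -0.03663914 -3.15987426] 0.44608663809815174
grey (234, 103, 176, 324) (array([544.8, 120.9]), array([ 66.1, 123.8]), -19.1)
grey (605, 100, 35, 138) (array([548.7,   7.9]), array([50.2,  4.7]), 4.0)
brass [320.94230769 211.96153846] 251.0 [0.56148616 0.11542933 0.064     ] [0.03312479 0.00028001 0.05498315]
```

View pics/w2.png

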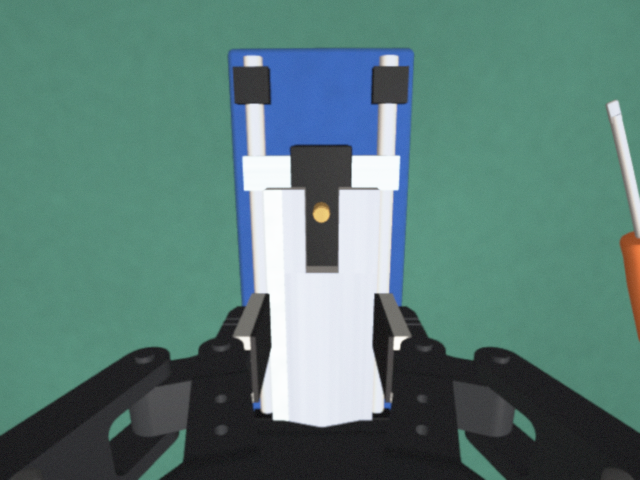

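The wrist view shows the held knife, with its notch at cols 306–338 and root top edge at row 272. The brass pin is at (321,212), inside the notch's outline. I'll convert both to tool coordinates.

```bash
python3 - <<'E'
from h import *
o=status.get_obs();m=viewer.camera_model('wrist');R=Ro.from_quat(o['ee_rot']);p=o['position']
im=cv2.imread('pics/w2.png');V=cv2.cvtColor(im,cv2.COLOR_BGR2HSV)[:,:,2]
for r in (205,225,245,260): 
  row=np.nonzero(V[r,295:350]<150)[0]+295; print(r,row.min(),row.max())
zt=p[2]-.017+.008
for q in cast([[305.5,271],[338,271],[305,205],[338.5,205],[266,188],[383,188]],zt,m): print(np.round(R.inv().apply(q-p)*1000,1))
y,x=np.nonzero((V>150)&(im[:,:,0]<120)&(im[:,:,2]>150));k=(y>195)&(y<225)&(abs(x-320)<20);print(x[k].mean(),y[k].mean())
print(R.inv().apply(cast([[x[k].mean(),y[k].mean()]],.064,m)[0]-p)*1000)
E
```

```text
205 305 338
225 306 337
245 306 337
260 306 337
[20.1 -5.2  9. ]
[20.   6.5  9. ]
[44.  -5.1  9. ]
[44.   6.4  9. ]
[ 49.8 -18.3   9. ]
[49.8 21.5  9. ]
320.6929133858268 212.93700787401573
[32.64703834  0.1647495  55.02633932]
```

Request:
play_rows(plan=[0,0,0,0,-0.0004,0.02,0.35,0,0,0,0,-0.0004,0.035,0.35,0,0,0,0,-0.0004,0.044,0.35,0,0,0,0,-0.0004,0.049,0.35,0,0,0,0,-0.0004,0.049,0.35,0,0,0,0,-0.0004,0.049,0.35])

```text
clock: 5.32
position: [0.5309, 0.1278, 0.0708]
ee_rot: [0.986, -0.165, 0.0, -0.0]
ft_force: [-0.1, -0.4, -2.1]
grip_width: 0.447
grasp_force: 41.4
```

Request:
play_rows(plan=[0,0,0,0,0,0.001,0.35,0,0,0,0,0,0.001,0.35])

```text
clock: 5.58
position: [0.5306, 0.1277, 0.0694]
ee_rot: [0.986, -0.165, 0.0, -0.0]
ft_force: [0.7, -0.4, -1.3]
grip_width: 0.447
grasp_force: 41.4
```

Request:
play_rows(plan=[0,0,0,0,0,0.001,0.35,0,0,0,0,0,0.001,0.35])

```text
clock: 5.82
position: [0.5305, 0.1276, 0.0682]
ee_rot: [0.986, -0.165, -0.0, 0.0]
ft_force: [-0.8, -0.5, -2.1]
grip_width: 0.448
grasp_force: 41.4
```

```bash
cat > pin.py <<'E'
from h import *
def meas(name):
    o=status.get_obs();m=viewer.camera_model('wrist');im=viewer.camera('wrist')[:,:,::-1].copy();cv2.imwrite(f'pics/{name}.png',im)
    R=Ro.from_quat(o['ee_rot']);p=o['position'];V=im.max(2)
    y,x=np.nonzero((V>150)&(im[:,:,0]<120)&(im[:,:,2]>150));k=(y>150)&(y<300)&(abs(x-320)<40);x,y=x[k].mean(),y[k].mean()
    t=lambda q,z:R.inv().apply(cast(q,z,m)-p)*1000
    print(o['clock'],p,o['ft_force'],'pin px',x,y,t([[x,y]],.064))
    zt=p[2]-.009
    for r in range(200,270,10):
        d=np.nonzero(V[r]<150)[0]; d=d[abs(d-320)<26]
        if len(d) and d.max()-d.min()<46: print(r,d.min()-.5,d.max()+.5,t([[d.min()-.5,r],[d.max()+.5,r]],zt)[:,:2].round(1).tolist())
    for c in (316,320,324):
        col=V[240:300,c]; b=np.nonzero(col>150)[0]; print('col',c,240+b[:3],'min', )
meas_=meas
E
python3 -c "
from pin import *;meas('w3')"
```

```text
5.825 [0.53048904 0.12762151 0.06824459] [-0.81265635 -0.49134949 -2.1052776 ] pin px 323.65682656826567 239.50553505535055 [[32.92940853  1.3095211   4.24424714]]
200 304.5 338.5 [[45.7, -5.2], [45.7, 6.4]]
210 304.5 338.5 [[42.2, -5.3], [42.2, 6.4]]
220 305.5 338.5 [[38.7, -5.0], [38.7, 6.5]]
230 305.5 338.5 [[35.2, -5.0], [35.1, 6.5]]
240 305.5 337.5 [[31.5, -5.1], [31.5, 6.2]]
250 305.5 337.5 [[27.9, -5.1], [27.9, 6.2]]
260 305.5 337.5 [[24.2, -5.1], [24.2, 6.3]]
col 316 [240 241 242] min
col 320 [240 241 242] min
col 324 [240 241 242] min
```

View pics/w3.png

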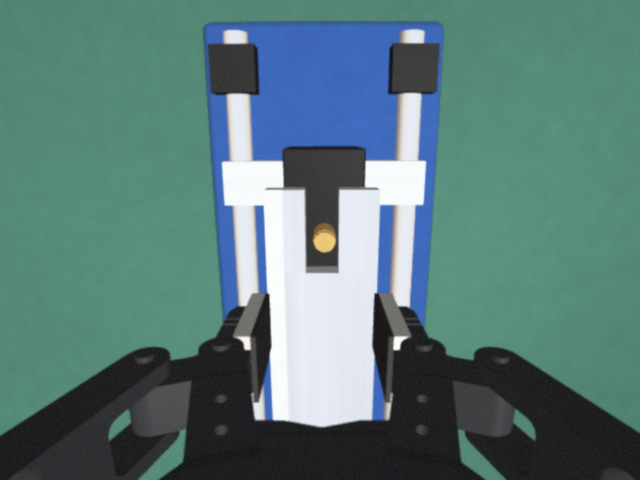

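The wrist view shows the pin at (324,239), inside the notch and about 0.7 mm right of its centre. I'll shift by that much, then lower by feel.

Request:
play_rows(plan=[0,0,0,0,0.0006,0.0,0.35,0,0,0,0,0.0006,0.0008,0.35,0,0,0,0,0.0006,0.0008,0.35])

```text
clock: 6.25
position: [0.5303, 0.127, 0.0674]
ee_rot: [0.986, -0.165, -0.0, 0.0]
ft_force: [0.2, -0.0, -3.0]
grip_width: 0.447
grasp_force: 41.4
```

Request:
play_rows(plan=[0,0,0,0,0,0.0005,0.35,0,0,0,0,0,0.0005,0.35])

```text
clock: 6.5
position: [0.5304, 0.1271, 0.0671]
ee_rot: [0.986, -0.165, 0.0, 0.0]
ft_force: [-1.1, -0.5, 0.9]
grip_width: 0.445
grasp_force: 41.6
```

Request:
play_rows(plan=[0,0,0,0,0,0.0005,0.35,0,0,0,0,0,0.0005,0.35])

```text
clock: 6.75
position: [0.5304, 0.1271, 0.0671]
ee_rot: [0.986, -0.165, 0.0, 0.0]
ft_force: [-3.5, -1.1, 6.0]
grip_width: 0.449
grasp_force: 42.3
```

Request:
play_rows(plan=[0,0,0,0,0,-0.0004,0.35,0,0,0,0.002,0,-0.0004,0.35,0,0,0,0.004,0,-0.0004,0.35,0,0,0,0.006,0,-0.0004,0.35,0,0,0,0.006,0,-0.0004,0.35])

```text
clock: 7.38
position: [0.5364, 0.1253, 0.0671]
ee_rot: [0.986, -0.165, 0.0, -0.0]
ft_force: [-2.2, 1.8, 5.1]
grip_width: 0.446
grasp_force: 42.2
```

Request:
play_rows(plan=[0,0,0,0.001,0,0,0.35,0,0,0,0.001,0,0,0.35])

```text
clock: 7.62
position: [0.537, 0.1251, 0.0671]
ee_rot: [0.986, -0.165, 0.0, -0.0]
ft_force: [-3.7, 1.0, 6.3]
grip_width: 0.444
grasp_force: 42.3
```

Request:
play_rows(plan=[0,0,0,0.001,0,0,0.35,0,0,0,0.001,0,0,0.35])

```text
clock: 7.88
position: [0.5379, 0.1248, 0.0671]
ee_rot: [0.986, -0.165, 0.0, -0.0]
ft_force: [-3.7, 1.8, 6.1]
grip_width: 0.444
grasp_force: 42.3
```

Request:
play_rows(plan=[0,0,0,0.0007,0,-0.0003,0.35,0,0,0,0.0007,0,-0.0003,0.35])

```text
clock: 8.12
position: [0.5387, 0.1242, 0.0671]
ee_rot: [0.986, -0.165, 0.0, -0.0]
ft_force: [-2.0, 1.6, 2.6]
grip_width: 0.443
grasp_force: 41.9
```

Request:
play_rows(plan=[0,0,0,0.0006,0,0,0.35,0,0,0,0.0006,0,0,0.35])

```text
clock: 8.38
position: [0.5388, 0.1242, 0.0671]
ee_rot: [0.986, -0.165, -0.0, 0.0]
ft_force: [-3.7, 2.0, 4.0]
grip_width: 0.445
grasp_force: 42.1
```

Request:
play_rows(plan=[0,0,0,0.0006,0,0,0.35,0,0,0,0.0006,0,0,0.35])

```text
clock: 8.62
position: [0.5389, 0.1242, 0.0671]
ee_rot: [0.986, -0.165, -0.001, 0.0]
ft_force: [-6.9, 2.7, 4.9]
grip_width: 0.442
grasp_force: 42.3
```

The knife bears on the pin: it stalled with about 7 N along its length. I'll ease off the push, open, lift and look.

Request:
play_rows(plan=[0,0,0,-0.0008,0,-0.0002,0.35,0,0,0,-0.0008,0,-0.0002,0.35,0,0,0,-0.0008,0,-0.0002,0.7,0,0,0,-0.0008,0,-0.0002,0.7,0,0,0,-0.0008,0,-0.0002,0.7,0,0,0,-0.0008,0,-0.02,0.7,0,0,0,-0.0008,0,-0.06,0.7,0,0,0,-0.0008,0,-0.1,0.7,0,0,0,-0.07,0,-0.12,0.7,0,0,0,-0.1,0,-0.12,0.7,0,0,0,-0.1,0,-0.12,0.7,0,0,0,-0.1,0,-0.12,0.7])

```text
clock: 10.12
position: [0.4457, 0.156, 0.1874]
ee_rot: [0.986, -0.165, 0.001, 0.0]
ft_force: [0.2, 0.2, -0.2]
grip_width: 0.701
grasp_force: 0.0
```

```bash
python3 - <<'E'
from h import *
o=status.get_obs();m=viewer.camera_model('wrist');im=viewer.camera('wrist')[:,:,::-1].copy();cv2.imwrite('pics/w4.png',im)
R=Ro.from_quat(o['ee_rot']);p=o['position'];print(p)
hsv=cv2.cvtColor(im,cv2.COLOR_BGR2HSV);H,S,V=cv2.split(hsv)
for c in contours(((H<8)|(H>172))&(S>120),40): print('red',cv2.boundingRect(c),rect(c,.115,m))
for c in contours((H>12)&(H<32)&(S>110)&(V>90),15): print('brass',cv2.boundingRect(c),cast([c.reshape(-1,2).mean(0)],.064,m))
E
```

```text
[0.44569658 0.15598089 0.1874274 ]
red (276, 281, 94, 21) (array([433.4, 159.2]), array([49.8, 11.4]), 70.9)
brass (595, 90, 43, 115) [[ 0.4440485  -0.03799695  0.064     ]]
brass (315, 33, 14, 15) [[0.55944333 0.11616566 0.064     ]]
```

View pics/w4.png

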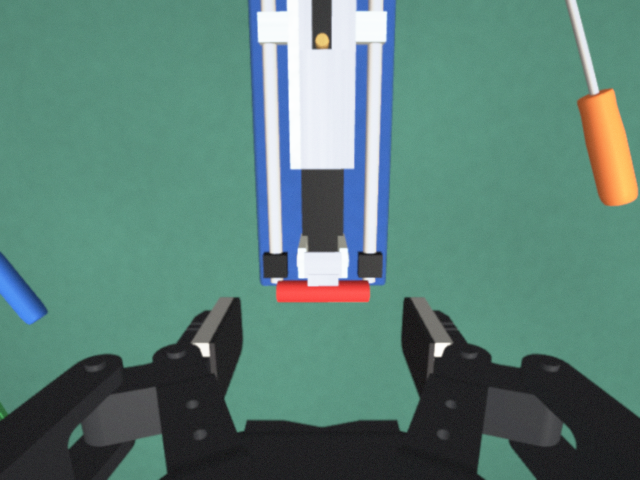

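The wrist view shows the knife on the seat, notch root touching the pin at (322,41), and the open clamp's red handle at (323,291). I'll pinch the handle by its ends.

Request:
play_rows(plan=[0,0,0,-0.0127,0.0008,0.0,0.9,0,0,0,-0.0127,0.0008,0.03,0.9,0,0,0,-0.0127,0.0008,0.06,0.9,0,0,0,-0.0127,0.0008,0.075,0.9,0,0,0,-0.0127,0.0008,0.081,0.9,0,0,0,-0.0127,0.0008,0.081,0.9,0,0,0,-0.0127,0.0008,0.081,0.45,0,0,0,-0.0127,0.0008,0.081,0.45,0,0,0,-0.0127,0.0008,0.081,0.45,0,0,0,-0.0127,0.0008,0.081,0.45,0,0,0,-0.0127,0.0008,0.081,0.45], squeeze=25)

```text
clock: 11.55
position: [0.4333, 0.1598, 0.1071]
ee_rot: [0.986, -0.165, 0.001, -0.0]
ft_force: [-2.4, -0.6, 6.1]
grip_width: 0.582
grasp_force: 25.3
```

Request:
play_rows(plan=[0,0,0,0.006,0,0.0003,0.45,0,0,0,0.0119,0,0.0013,0.45,0,0,0,0.0184,0,0.0032,0.45,0,0,0,0.0241,0,0.0057,0.45,0,0,0,0.0299,0,0.0091,0.45,0,0,0,0.0349,0,0.0129,0.45,0,0,0,0.0396,0,0.0177,0.45,0,0,0,0.0435,0,0.0227,0.45,0,0,0,0.0435,0,0.0227,0.45])

```text
clock: 12.68
position: [0.4756, 0.1454, 0.0845]
ee_rot: [0.986, -0.165, 0.001, -0.0]
ft_force: [4.1, -0.9, 3.4]
grip_width: 0.573
grasp_force: 27.2
```

```bash
python3 - <<'E'
from h import *
im=viewer.camera('wrist')[:,:,::-1].copy();cv2.imwrite('pics/w5.png',im)
E
```

```text
(no output)
```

View pics/w5.png

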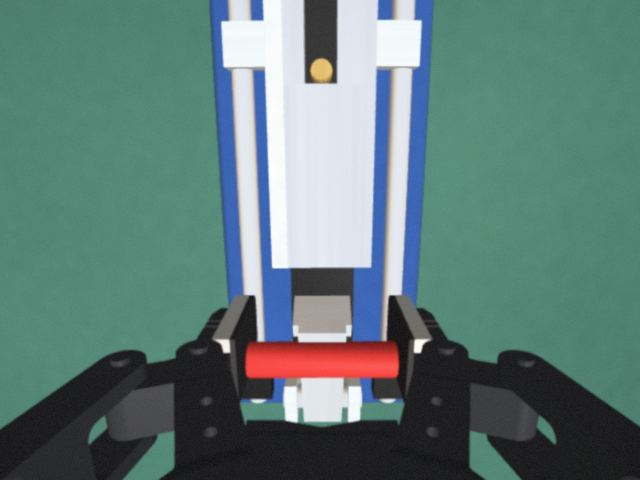

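The clamp arm follows, the handle is pinched at (322,359), and the knife's notch root still touches the pin at (321,70). I'll go on closing.

Request:
play_rows(plan=[0,0,0,0.0025,0,0.0041,0.45,0,0,0,0.0045,0,0.0082,0.45,0,0,0,0.0055,0,0.0107,0.45,0,0,0,0.0055,0,0.0107,0.45])

```text
clock: 13.22
position: [0.4811, 0.1435, 0.0739]
ee_rot: [0.986, -0.165, 0.002, -0.0]
ft_force: [7.4, -2.9, 4.6]
grip_width: 0.579
grasp_force: 28.7
```

Request:
play_rows(plan=[0,0,0,0.0008,0,0.002,0.45,0,0,0,0.0014,0,0.0042,0.45,0,0,0,0.0014,0,0.0042,0.45])

```text
clock: 13.6
position: [0.4825, 0.1431, 0.0698]
ee_rot: [0.986, -0.165, 0.002, -0.0]
ft_force: [6.8, -2.7, 3.6]
grip_width: 0.579
grasp_force: 29.2
```

Request:
play_rows(plan=[0,0,0,0.0006,0,0.0012,0.45,0,0,0,0.0006,0,0.0012,0.45])

```text
clock: 13.85
position: [0.4829, 0.1429, 0.0687]
ee_rot: [0.986, -0.165, 0.002, -0.0]
ft_force: [4.8, -1.9, 5.8]
grip_width: 0.576
grasp_force: 29.4
```

Request:
play_rows(plan=[0,0,0,0.0002,0,0.001,0.45,0,0,0,0.0002,0,0.001,0.45])

```text
clock: 14.1
position: [0.4831, 0.1429, 0.0677]
ee_rot: [0.986, -0.165, 0.002, -0.0]
ft_force: [4.6, -2.7, 6.4]
grip_width: 0.58
grasp_force: 29.5
```

Request:
play_rows(plan=[0,0,0,0,0,0.001,0.45,0,0,0,0,0,0.001,0.45])

```text
clock: 14.35
position: [0.4834, 0.1427, 0.0668]
ee_rot: [0.986, -0.165, 0.002, -0.0]
ft_force: [6.5, -2.5, 6.0]
grip_width: 0.579
grasp_force: 29.6
```

Request:
play_rows(plan=[0,0,0,0.0003,0,0.001,0.45,0,0,0,0.0003,0,0.001,0.45])

```text
clock: 14.6
position: [0.4835, 0.1427, 0.0658]
ee_rot: [0.986, -0.165, 0.002, -0.0]
ft_force: [6.2, -2.6, 6.1]
grip_width: 0.578
grasp_force: 29.6
```

Request:
play_rows(plan=[0,0,0,0,0,0.001,0.45,0,0,0,0,0,0.001,0.45])

```text
clock: 14.85
position: [0.4838, 0.1426, 0.0649]
ee_rot: [0.986, -0.165, 0.002, -0.0]
ft_force: [6.6, -3.3, 5.7]
grip_width: 0.576
grasp_force: 29.7
```

```bash
python3 - <<'E'
from h import *
a=viewer.camera('wrist')[150:480,150:500,::-1]
s=viewer.camera('scene')[:,:,::-1];m=viewer.camera_model('scene');q=proj([.49,.14,.06],m)[0].astype(int);print(q)
b=cv2.resize(s[q[1]-41:q[1]+41,q[0]-45:q[0]+45],None,fx=4.02,fy=4.02,interpolation=cv2.INTER_CUBIC)[:330]
b=cv2.resize(b,(362,330));cv2.imwrite('pics/w6.png',np.hstack([a,b]))
E
```

```text
[364 196]
```

View pics/w6.png

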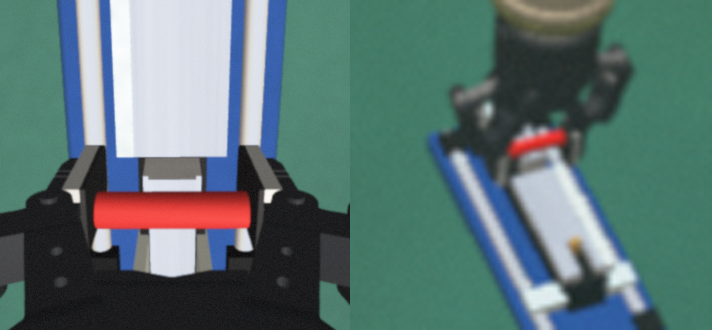

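```bash
python3 - <<'E'
from h import *
m=viewer.camera_model('wrist');o=status.get_obs();im=viewer.camera('wrist')[:,:,::-1];print(o['position'],o['ft_force'])
def rm(im):
    H,S,V=cv2.split(cv2.cvtColor(im,cv2.COLOR_BGR2HSV));c=max(contours(((H<8)|(H>172))&(S>120),100),key=cv2.contourArea);return c
c=rm(im);print(cv2.boundingRect(c),'w5',cv2.boundingRect(rm(cv2.imread('pics/w5.png'))),'w4',cv2.boundingRect(rm(cv2.imread('pics/w4.png'))))
for z in (.06,.065,.07,.075,.08,.085): print(z,rect(c,z,m)[:2])
# two-view: scene camera
s=viewer.camera('scene')[:,:,::-1];ms=viewer.camera_model('scene')
w=np.zeros_like(s);w[160:215,330:400]=s[160:215,330:400];q=rm(w).reshape(-1,2)
print('scene red',q.mean(0)); 
for z in (.065,.0725,.08): print(z,cast([q.mean(0)],z,ms)[0],cast([c.reshape(-1,2).mean(0)],z,m)[0])
E
```

```text
[0.48377753 0.14263147 0.06486354] [ 7.1690544  -3.54289929  6.3117127 ]
(242, 340, 160, 40) w5 (244, 340, 156, 39) w4 (276, 281, 94, 21)
0.06 (array([470.8, 146.6]), array([59.8, 16.2]))
0.065 (array([473.6, 145.6]), array([57.6, 15.6]))
0.07 (array([476.5, 144.6]), array([55.3, 15. ]))
0.075 (array([479.3, 143.6]), array([53.1, 14.4]))
0.08 (array([482.1, 142.6]), array([50.8, 13.8]))
0.085 (array([484.9, 141.6]), array([48.6, 13.2]))Traceback (most recent call last):
  File "<stdin>", line 9, in <module>
  File "<stdin>", line 4, in rm
ValueError: max() iterable argument is empty
```

The tongue is down behind the knife's plain end in both views, and the handle sits slightly higher between the fingers than before, so it has reached its stop. I'll let go, then press the handle down from above with shut fingers to confirm.

Request:
play_rows(plan=[0,0,0,0.0005,0,0,0.95,0,0,0,0.0005,0,0,0.95,0,0,0,0.0005,0,0,0.95,0,0,0,0.0005,0,-0.01,0.95,0,0,0,0.0005,0,-0.04,0.95,0,0,0,0.0005,0,-0.065,0.95,0,0,0,0.0005,0,-0.1,0.95,0,0,0,0.0005,0,-0.1,0.95,0,0,0,0.0005,0,-0.1,0.95])

```text
clock: 16.18
position: [0.4818, 0.1428, 0.1633]
ee_rot: [0.986, -0.165, 0.0, 0.0]
ft_force: [-0.1, -0.1, -0.8]
grip_width: 0.951
grasp_force: 0.0
```

```bash
python3 - <<'E'
from h import *
m=viewer.camera_model('wrist');o=status.get_obs();im=viewer.camera('wrist')[:,:,::-1].copy();p=o['position'];print(p)
H,S,V=cv2.split(cv2.cvtColor(im,cv2.COLOR_BGR2HSV));c=max(contours(((H<8)|(H>172))&(S>120),100),key=cv2.contourArea)
R=Ro.from_quat(o['ee_rot'])
for z in (.0725,.0785): r=rect(c,z,m);print(z,r,R.inv().apply([*(r[0]/1000-p[:2]),0]))
cv2.imwrite('pics/w7.png',im)
E
```

```text
[0.48182538 0.14276219 0.16334565]
0.0725 (array([478.7, 143.7]), array([51.4, 12.6]), 71.0) [-3.26048765e-03  1.29226542e-04 -2.24112837e-07]
0.0785 (array([480.5, 143. ]), array([50. , 12.2]), 71.0) [-1.33069356e-03  2.06003945e-04 -6.11191000e-08]
```

View pics/w7.png

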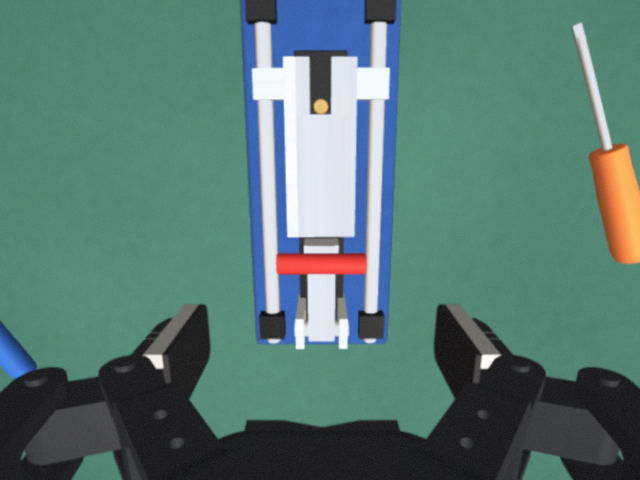

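The final view shows the clamp lying level with its tongue behind the knife, and the notch root on the pin at (321,106). I'll press the handle gently to check it is at its stop.

Request:
play_rows(plan=[0,0,0,-0.003,0,0.03,0,0,0,0,-0.003,0,0.045,0,0,0,0,-0.003,0,0.055,0,0,0,0,-0.003,0,0.055,0,0,0,0,-0.003,0,0.055,0,0,0,0,-0.003,0,0.062,0,0,0,0,-0.003,0,0.066,0,0,0,0,-0.003,0,0.068,0,0,0,0,-0.003,0,0.068,0])

```text
clock: 17.35
position: [0.4792, 0.1438, 0.0953]
ee_rot: [0.986, -0.165, 0.0, 0.0]
ft_force: [-0.3, 0.3, 0.4]
grip_width: -0.001
grasp_force: 0.0
```

Request:
play_rows(plan=[0,0,0,0,0,0.0015,0,0,0,0,0,0,0.0015,0])

```text
clock: 17.6
position: [0.4795, 0.1438, 0.0941]
ee_rot: [0.986, -0.165, 0.0, -0.0]
ft_force: [0.5, -0.6, 0.5]
grip_width: 0.0
grasp_force: 0.7
```

Request:
play_rows(plan=[0,0,0,0,0,0.001,0,0,0,0,0,0,0.001,0])

```text
clock: 17.85
position: [0.4794, 0.1438, 0.093]
ee_rot: [0.986, -0.165, 0.0, -0.0]
ft_force: [-0.0, -0.8, 2.4]
grip_width: 0.001
grasp_force: 1.2
```

Request:
play_rows(plan=[0,0,0,0,0,0.001,0,0,0,0,0,0,0.001,0])

```text
clock: 18.1
position: [0.4796, 0.1439, 0.0923]
ee_rot: [0.986, -0.165, 0.0, -0.0]
ft_force: [1.6, -1.1, 6.2]
grip_width: -0.002
grasp_force: 3.1
```

Request:
play_rows(plan=[0,0,0,0,0,0.0005,0,0,0,0,0,0,0.0005,0])

```text
clock: 18.35
position: [0.4796, 0.1439, 0.0922]
ee_rot: [0.986, -0.165, 0.0, -0.0]
ft_force: [-0.3, -1.8, 9.9]
grip_width: -0.004
grasp_force: 5.2
```

The handle stops hard at TCP z = 0.0922 m, and a shut clamp predicts 0.0925 m. I'll lift clear and hand in.

Request:
play_rows(plan=[0,0,0,0,0,-0.02,0,0,0,0,0,0,-0.06,0,0,0,0,0,0,-0.1,0,0,0,0,0,0,-0.1,0,0,0,0,0,0,-0.1,0,0,0,0,0,0,-0.1,0])

```text
clock: 19.1
position: [0.4784, 0.1436, 0.19]
ee_rot: [0.986, -0.165, -0.001, 0.0]
ft_force: [-0.4, -0.1, 0.0]
grip_width: 0.005
grasp_force: 0.0
```

```bash
python3 -c "
from workcell import manip
print(manip.hand_in())"
```

```text
the job is handed in; nothing more can be done
None
```

The job is handed in (no verdict came back): the knife lies on the seat with its notch bottom against the pin, the clamp is shut at its stop with its tongue behind the knife's plain end, and the arm is clear, at 19.1 s.

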